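Mark a sample tag in the bench press

TASK

Mark the oblong wooden tag: lay it flat and lengthways on the rubber pad of the press's open drawer, push the drawer home past its detent until it clicks in, then press the stamp knob on top of the press down to its stop and let it spring back. Do not slam the drawer, do not press the stamp while the drawer is out, and leave everything else on the table where it is.

Things in the scene. Friction and masses are not known exactly. Their poses are not given: they have to be found in the camera images.
- press: Grey bench press, fixed: a box 150 (x) x 136 (y) x 75 mm high, with a round collar (radius 32 mm at its foot, 25 above) up to 115 mm, black stamp knob on top. Origin on the table plane; the box spans x -60 to +90, y +-68 mm. The drawer comes out along the press's -x; the press is turned 0.9 to 1.45 rad on the table.
- tray (a joint): Travel of the aluminium drawer in m: 0 = home, 0.125 = fully out; starts 0.095 to 0.12 out. Slides with about 1 N; a sprung roller resists from about 0.011 down to 0.005 m (about 6 N to pass), then pulls the drawer home to 0 and keeps it there. Pushed short of the click it stays about 0.01 m out.
- tray_pad (a point): Centre of the top of the dark rubber pad (84 mm in x, 56 mm in y) amid the drawer's tray, 28 mm above the table; axes parallel to the press's, the drawer opens to -x. Tray: 90 x 104 mm inside, walls 5 mm thick, rims 22 mm above the pad's top; its front plate (50 to 60 mm to -x of this point, 132 mm wide) rises 35 mm above the pad's top. Drawer home: the pad is under the stamp.
- tray_pull (a point): Middle of the steel bar handle of the drawer: a horizontal round bar about 10 mm thick and 90 mm long along the point's y, 46 mm above the table, standing 35 mm in front of the drawer's front plate. To close, push it (or the front plate) along the point's +x. Axes as tray_pad.
- stamp (a joint): Travel of the stamp plunger in m: 0 = up, 0.014 = down on its stop; a spring lifts it back. About 3 N to start, 9.5 N at the stop.
- stamp_top (a point): Centre of the top of the black mushroom stamp knob (radius 22 mm), 153 mm above the table when up; press straight down.
- tag: The oblong plywood tag: 64 (x) x 36 (y) x 8 mm (z) with a small brass eyelet near one end, 18 g, lying flat on the table. Origin at the centre of its underside.
- disc: A round plywood tag, 48 mm across, 8 mm thick, lying flat; it may change places with the oblong one. Origin at the centre of its underside. A bystander: leave alone.
- beaker: Glass beaker, 76 mm across, 100 mm high. Stands loose on the table; origin at the centre of its underside, z up. A bystander: leave alone.
- tape: Roll of paper tape lying flat, 90 mm across, 24 mm high. Stands loose on the table; origin at the centre of its underside, z up. A bystander: leave alone.
- scissors: Scissors lying flat, 165 mm long, 10 mm high, handles to their -x, origin near the pivot. A bystander: leave alone.
- marker: Marker pen lying along its x, 130 mm long, 17 mm thick. Stands loose on the table; origin at the centre of its underside, z up. A bystander: leave alone.
- tub_white: White plastic tub, 76 mm across, 95 mm high. Stands loose on the table; origin at the centre of its underside, z up. A bystander: leave alone.
- tub_black: Black plastic tub, 72 mm across, 85 mm high. Stands loose on the table; origin at the centre of its underside, z up. A bystander: leave alone.

How it is judged:
By the outcome, as a careful person would: the job done as asked, in the order asked, and still so for the second after the job is handed in, with the robot touching nothing.
It also fails if it takes over 51 s, if anything falls off the work surface, if the arm or the gripper's body presses on something with over 40 N, if the wrist force passes 120 N, or if a joint passes its speed limit or range.

ROBOT

A 6-joint arm with a two-finger parallel gripper is mounted at the origin on the work surface. World frame = base frame: x ahead of the robot, y to its left, z up, the work surface at z = 0. Lengths are in mm, angles in rad, forces in N, time in s.
With the tool pointing down it reaches from about 275 to 750 mm from the base axis. Payload 10.2 kg.
Tool frame: the origin (TCP) lies on the centre line of the jaws, within the pads' length; the fingertips stand 19 mm ahead of it and the grasp point (between the pads) is the TCP; y points along the fingers, z is the direction in which the jaws open and shut, and the axes are right-handed (so a half turn about y gives the same grasp; the last joint's range is limited). The gripper opens to 85 mm and grips with 20 to 120 N. Pads are 22 mm wide; open, the fingers measure 114 mm over their backs; the gripper's body (76 mm by 85 mm) begins 54 mm behind the grasp point. The pads swing forward as they close: fully open they stand 13 mm farther back than shut.
Start: joints at [0.987, 0.313, 1.498, -0, 1.331, -0.223], TCP at [185.35, 491.199, 250.294] pointing down, gripper open.
Joint ranges: [-2.94, 2.94], [-0.97, 2.17], [0.19, 2.56], [-1.23, 4.37], [0.02, 3.11], [-2.88, 2.88]. Speed limits (rad/s): [2.39, 2.39, 3.01, 3.14, 3.14, 3.14].

INTERFACE

Orientations are given as a rotation vector (axis times angle).
In Python, from plant import * gives the robot as it stands.
- The arm moves only by the shell command python3 -m creep 'ROWS' [FORCE]. ROWS is text: rows parted by semicolons, each of 7 numbers parted by spaces: the turn, a rotation vector about the world's x, y, z in units of 8 degrees (1.0 is 8 degrees), then the shift along the world's x, y, z in units of 40 mm (1.0 is 40 mm), then the opening, from 0 (shut) to 1 (fully open). In form: rx ry rz x y z jaw; .... A call has 1 to 20 rows; each row shifts and turns the pose as measured when the row begins; what a row does not reach is not made up. A row lasts 1/10 s, in which the tool goes at most 50 mm and 8.59 degrees, less where a joint would pass 70% of its speed; a pose out of reach is approached as far as the arm can. A call is refused whole if a number of a shift passes 1 or a number of a turn 1, either way. A call with a gripper value outside its range is refused whole. The fingers move at their own pace and stop on an object; FORCE is the grip in N (left out, the last holds). Time passes only in rows, so rows that do not move let the fingers close. It gives the time, the measured TCP pose, the force and the opening at its end, in the units of the state.
- get_state(): the state, without advancing time (a new reading comes with each control period).
- get_image(name): name is "scene" or "top" or "wrist"; returns (picture, depth): 400x640x3 uint8, red, green, blue; 400x640 float32, mm along the optical axis (not along the pixel's ray), 0 where there is no reading.
- get_calibration(name): a dict with "fx", "fy", "cx", "cy" (pixels), "D" ([k1, k2, p1, p2, k3] as OpenCV has them; the pictures are not rectified), "R" (3x3) and "t" (3): a world point X has camera coordinates R X + t. Camera axes: x right, y down, z forward; pixel columns grow to the right and rows downward; lengths in mm; the calibration is good to about 2 mm. A picture is of the moment at which its call begins: read the wrist's pose just before it. get_calibration takes no time and is no camera call; for the wrist camera it gives the pose at the moment of the call.
- close_job(): hands the job in, once; it reports no verdict.
The state is a dict: "time": time; "q": joint angles; "dq": joint speeds; "effort": joint torques, N m; "tcp_pos": TCP position; "eef_rot": TCP orientation; "ft_force": force on the tool from outside, world axes, zero at the start; "torque": the same for the moment, N m; "finger_gap": opening from 0.0 (shut) to 1.0 (fully open).
Only numpy, scipy, OpenCV 4.12 (cv2) and the standard library are available. Lean on these libraries where they do the work, as an engineer would, in place of code of your own. Each camera call takes 0.05 s, during which the arm holds its last target. There are 200 camera calls.

## Working session

There is one attempt and no reset: what is moved stays moved. The work goes in short steps, Python scripts to look and compute and a shell command to move; the robot and the scene stay as the last step left them, time stands still between calls to the robot, and variables do not carry over. Pictures are saved under pics/ and viewed, on a budget of 10 in all, crops included, one or two more only if the job needs it, and the job is handed in when it is done.

```bash
mkdir -p pics; cat > h.py <<'E'
from plant import *
import numpy as np, cv2
def K(c): return np.array([[c['fx'],0,c['cx']],[0,c['fy'],c['cy']],[0,0,1.]])
def ray(c,px,z):
    p=cv2.undistortPoints(np.array(px,float).reshape(-1,1,2),K(c),np.array(c['D'],float)).reshape(-1,2)
    R=np.array(c['R']);t=np.array(c['t']);o=-R.T@t
    d=np.c_[p,np.ones(len(p))]@R
    return o+d*((z-o[2])/d[:,2])[:,None]
def cloud(c,dep):
    h,w=dep.shape;u,v=np.meshgrid(np.arange(w),np.arange(h))
    p=cv2.undistortPoints(np.stack([u,v],-1).reshape(-1,1,2).astype(float),K(c),np.array(c['D'],float)).reshape(h,w,2)
    X=np.dstack([p,np.ones((h,w))])*dep[...,None]
    return (X-np.array(c['t']))@np.array(c['R'])
def save(n,im): cv2.imwrite('pics/'+n,im[...,::-1])
E
python3 - <<'E'
from h import *
s=get_state();print(s)
for n in('top','scene'):
    c=get_calibration(n);im,d=get_image(n);save(n+'1.png',im);np.savez('/tmp/'+n,im=im,d=d);R=np.array(c['R']);print(n,-R.T@np.array(c['t']),R[2])
E
```

```text
{'time': 0.0, 'q': array([ 9.86601527e-01,  3.13479873e-01,  1.49844810e+00, -6.23963732e-06,
        1.33100377e+00, -2.23388081e-01]), 'dq': array([ 0.00044636, -0.00072647, -0.00034786,  0.00083044, -0.00105346,
       -0.00014774]), 'effort': array([-5.18609904e-04, -4.12265611e+01, -2.59741223e+01, -1.08092336e-04,
        4.09863365e-03,  9.84089047e-05]), 'tcp_pos': array([185.21330043, 490.99136597, 249.71562748]), 'eef_rot': array([-1.55343047,  0.2835564 , -0.28273491]), 'ft_force': array([ 0.01392165, -0.54098237, -0.3816597 ]), 'torque': array([0.0265476 , 0.00619919, 0.01567256]), 'finger_gap': 1.0028075324121235}
top [ 554.60258052   23.20353922 1408.838706  ] [ 0.04286306 -0.01447244 -0.99897613]
scene [1204.71100185  303.97753934  966.01657371] [-0.54357611 -0.26353697 -0.79691485]
```

View pics/top1.png

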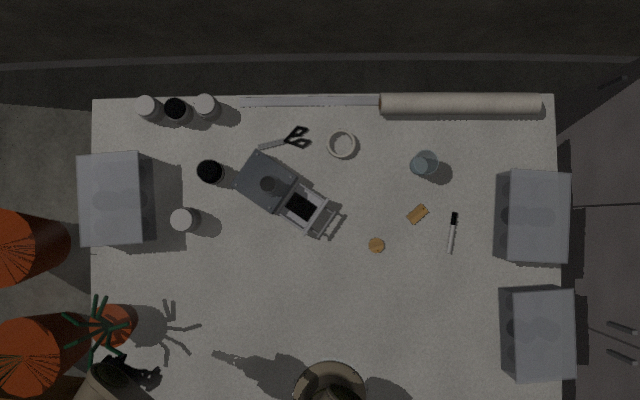

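View pics/scene1.png

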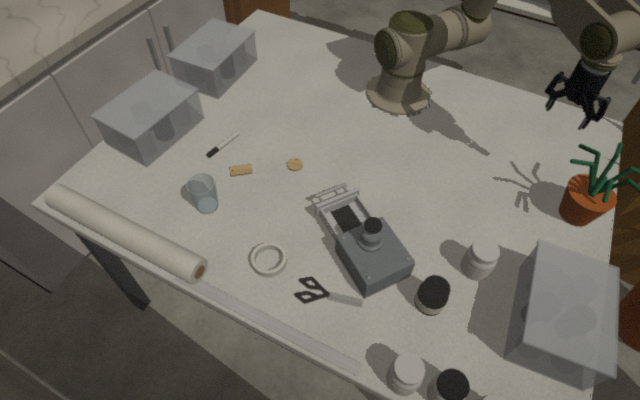

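The top view shows the tag at about (418,214), disc (376,245), stamp knob (268,184), pad (302,206) and handle (330,222). In the scene view the drawer is open and nothing lies between it and the tag. Now I'll measure positions.

```bash
python3 - <<'E'
from h import *
def blob(m,px,mn=20):
    n,l,st,ce=cv2.connectedComponentsWithStats(m.astype(np.uint8))
    k=[i for i in range(1,n) if st[i,4]>mn]; i=min(k,key=lambda i:np.hypot(*(ce[i]-px)))
    q=np.argwhere(l==i)[:,::-1]; return q.astype(np.float32)
def rect(P):
    r=cv2.minAreaRect(P[:,:2].astype(np.float32)); b=cv2.boxPoints(r); e0=b[1]-b[0];e1=b[2]-b[1]
    L=e0 if np.hypot(*e0)>np.hypot(*e1) else e1
    return np.round(r[0],1),np.round(r[1],1),round(float(np.arctan2(L[1],L[0])),3), P.mean(0).round(1)
for n,tag,disc,pad in(('top',(418,214),(376,245),(300,206)),('scene',(241,170),(295,164),(346,218))):
    f=np.load(f'/tmp/{n}.npz');im=f['im'];c=get_calibration(n)
    hsv=cv2.cvtColor(im,cv2.COLOR_RGB2HSV)
    w=(hsv[...,1]>90)&(hsv[...,0]<30)&(hsv[...,2]>60)
    for nm,px,m,z in(('tag',tag,w,8),('disc',disc,w,8),('pad',pad,hsv[...,2]<30,28)):
        q=blob(m,px);print(n,nm,len(q),q.mean(0),*rect(ray(c,q,z)))
    C=cloud(c,f['d'])
    # top face of press box
    near=np.hypot(C[...,0]-700,C[...,1]-130)<300
    m=(abs(C[...,2]-75)<4)&near
    q=blob(m,(265,180) if n=='top' else (370,260));P=C[q[:,1].astype(int),q[:,0].astype(int)];print('box',len(q),*rect(P))
    m=(abs(C[...,2]-153)<5)&near
    q=blob(m,(268,184) if n=='top' else (372,225),10);P=C[q[:,1].astype(int),q[:,0].astype(int)];print('knob',len(q),*rect(P))
E
```

```text
top tag 228 [416.9956  213.64035] [ 563.8 -282.8] [36.1 62.7] -0.876 [ 563.7 -282.9    8. ]
top disc 178 [375.96066 245.01686] [ 468.7 -152.7] [43.5 43.3] 1.551 [ 468.7 -152.5    8. ]
top pad 472 [300.464   206.26695] [592.2  78.4] [83.  53.3] 0.967 [592.   78.6  28. ]
box 1665 [669.2 185.8] [150.8 136.2] 0.955 [671.6 189.2  75. ]
knob 157 [655. 166.] [39.7 39.2] 1.535 [654.4 164.6 151.6]
scene tag 171 [240.09941 169.52632] [ 566.3 -278.3] [34.7 59. ] -0.877 [ 566.7 -278.4    8. ]
scene disc 128 [294.4375  163.88281] [ 469.8 -148.1] [44.4 39.1] 0.506 [ 471.3 -147.4    8. ]
scene pad 1613 [581.137    90.24303] [-317.7  596.9] [217.2 381.3] -0.36 [-311.6  588.8   28. ]
box 2273 [670.3 190.8] [151.8 136. ] 0.934 [682.7 198.8  74.3]
knob 205 [655.3 170.6] [39.9 39.5] 0.972 [655.7 171.2 150.7]
```

```bash
cat >> h.py <<'E'
from scipy.spatial.transform import Rotation as Ro
def st():
    s=get_state();A=Ro.from_rotvec(s['eef_rot']).as_matrix()
    print('t',round(s['time'],2),'p',s['tcp_pos'].round(1),'fingers',A[:,1].round(3),'jawyaw',round(float(np.arctan2(A[1,2],A[0,2])),3),'F',s['ft_force'].round(1),'gap',round(s['finger_gap'],3),'q6',s['q'][5].round(2));return s,A
E
python3 -c "
from h import *
st()"
python3 -m creep '0 0 0 0.5 -1 0 1;0 0 0 0.5 -1 0 1'; python3 -c "
from h import *
st()"
```

```text
t 0.1 p [185.2 491.  249.8] fingers [-0.001 -0.001 -1.   ] jawyaw 1.21 F [ 0.6 -0.2 -0. ] gap 0.997 q6 -0.22
time: 0.3
tcp_pos: [224.1, 411.4, 248.5]
eef_rot: [-1.555, 0.28, -0.277]
ft_force: [0.6, -0.9, 0.4]
finger_gap: 0.997
t 0.3 p [224.1 411.4 248.5] fingers [-0.002 -0.002 -1.   ] jawyaw 1.216 F [ 0.6 -0.9  0.4] gap 0.997 q6 -0.4
```

```bash
python3 -m creep '0 0 -0.21 0.47 -0.96 0 1;0 0 -0.21 0.47 -0.96 0 1;0 0 -0.21 0.47 -0.96 0 1;0 0 -0.21 0.47 -0.96 0 1;0 0 -0.21 0.47 -0.96 0 1;0 0 -0.21 0.47 -0.96 0 1;0 0 -0.21 0.47 -0.96 0 1;0 0 -0.21 0.47 -0.96 0 1;0 0 -0.21 0.47 -0.96 0 1;0 0 -0.21 0.47 -0.96 0 1;0 0 -0.21 0.47 -0.96 0 1;0 0 -0.21 0.47 -0.96 0 1;0 0 -0.21 0.47 -0.96 0 1;0 0 -0.21 0.47 -0.96 0 1;0 0 -0.21 0.47 -0.96 0 1;0 0 -0.21 0.47 -0.96 0 1;0 0 -0.21 0.47 -0.96 0 1;0 0 0 0 0 0 1' 30
cat > tag.py <<'E'
from h import *
import sys
st();c=get_calibration('wrist');im,d=get_image('wrist');save(sys.argv[1],im)
z=float(sys.argv[2])
hsv=cv2.cvtColor(im,cv2.COLOR_RGB2HSV);w=((hsv[...,1]>90)&(hsv[...,0]<30)&(hsv[...,2]>60)).astype(np.uint8)
w=cv2.morphologyEx(w,cv2.MORPH_CLOSE,np.ones((9,9)))
for k in cv2.findContours(w,0,2)[0]:
    if cv2.contourArea(k)<300: continue
    P=ray(c,k.reshape(-1,2),z);r=cv2.minAreaRect(P[:,:2].astype(np.float32));b=cv2.boxPoints(r);e=max(b[1]-b[0],b[2]-b[1],key=lambda v:np.hypot(*v))
    print(k.reshape(-1,2).mean(0).round(),np.round(r[0],1),np.round(r[1],1),'long',np.arctan2(e[1],e[0]).round(3))
E
python3 tag.py w1.png 8
```

```text
time: 2.1
tcp_pos: [549.0, -274.8, 243.1]
eef_rot: [-1.461, 0.692, -0.679]
ft_force: [-0.9, 0.9, -1.4]
finger_gap: 1.001
t 2.1 p [ 549.  -274.8  243.1] fingers [-0.008  0.003 -1.   ] jawyaw 0.693 F [-0.9  0.9 -1.4] gap 1.001 q6 -1.35
[330. 172.] [ 563.3 -281.2] [35.4 62.5] long -0.879
[334.  34.] [ 468.  -150.5] [46.1 46.9] long -0.878
```

View pics/w1.png

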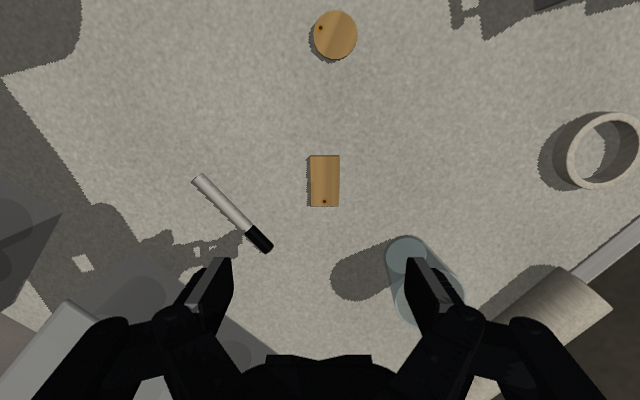

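The tag lies at (324,181) in the wrist view, and the way down to it is clear.

```bash
python3 -m creep '0 0 0 0.36 -0.17 0 0.75;0 0 0 0 0 -1 0.75;0 0 0 0 0 -1 0.75;0 0 0 0 0 -1 0.75;0 0 0 0 0 -1 0.75;0 0 0 0 0 -0.8 0.75;0 0 0 0 0 -0.3 0.75;0 0 0 0 0 0 0.75'; python3 -c "
from h import *
st()"
```

```text
time: 2.95
tcp_pos: [561.6, -271.6, 35.4]
eef_rot: [-1.462, 0.684, -0.673]
ft_force: [1.1, 0.6, 0.6]
finger_gap: 0.75
t 2.95 p [ 561.6 -271.6   35.4] fingers [-0.006  0.003 -1.   ] jawyaw 0.702 F [1.1 0.6 0.6] gap 0.75 q6 -1.34
```

```bash
python3 -m creep '0 0 -0.07 0.05 -0.25 0 0.75;0 0 0 0 0 0 0.75;0 0 0 0 0 0 0.75'; python3 -m creep '0 0 0 0 0 -0.15 0.75;0 0 0 0 0 -0.15 0.75;0 0 0 0 0 0 0.75'; python3 -c "
from h import *
st()"
```

```text
time: 3.25
tcp_pos: [565.5, -283.2, 40.2]
eef_rot: [-1.461, 0.687, -0.686]
ft_force: [-0.0, 0.2, -0.5]
finger_gap: 0.751
time: 3.55
tcp_pos: [566.2, -283.8, 29.3]
eef_rot: [-1.461, 0.684, -0.689]
ft_force: [-0.3, -0.3, 0.1]
finger_gap: 0.746
t 3.55 p [ 566.2 -283.8   29.3] fingers [ 0.002 -0.003 -1.   ] jawyaw 0.692 F [-0.3 -0.3  0.1] gap 0.746 q6 -1.34
```

```bash
python3 -m creep '0 0 0 -0.06 0.05 -0.18 0.75;0 0 0 0 0 0 0.75;0 0 0 0 0 0 0.75'; python3 -m creep '0 0 0 0 0 0 0;0 0 0 0 0 0 0;0 0 0 0 0 0 0;0 0 0 0 0 0 0;0 0 0 0 0 0 0' 30; python3 -c "
from h import *
st()"
```

```text
time: 3.85
tcp_pos: [563.4, -281.4, 21.1]
eef_rot: [-1.461, 0.685, -0.688]
ft_force: [0.2, -0.3, -0.9]
finger_gap: 0.75
time: 4.35
tcp_pos: [563.6, -281.5, 21.4]
eef_rot: [-1.461, 0.684, -0.688]
ft_force: [0.1, 0.0, -1.0]
finger_gap: 0.41
t 4.35 p [ 563.6 -281.5   21.4] fingers [ 0.002 -0.002 -1.   ] jawyaw 0.692 F [ 0.1  0.  -1. ] gap 0.41 q6 -1.34
```

```bash
python3 -m creep '0 0 0 0 0 0.3 0;0 0 0 0 0 0.8 0;0 0 0 0 0 1 0;0 0 0 0 0 1 0;0 0 -0.67 0.05 0.64 0.3 0;0 0 -0.67 0.05 0.64 0 0;0 0 -0.67 0.05 0.64 0 0;0 0 -0.67 0.05 0.64 0 0;0 0 -0.67 0.05 0.64 0 0;0 0 -0.67 0.05 0.64 0 0;0 0 -0.67 0.05 0.64 0 0;0 0 -0.67 0.05 0.64 0 0;0 0 -0.67 0.05 0.64 0 0;0 0 -0.67 0.05 0.64 0 0;0 0 -0.67 0.05 0.64 0 0;0 0 0 0 0 0 0;0 0 0 0 0 0 0'; python3 -c "
from h import *
st()"
```

```text
time: 6.05
tcp_pos: [584.5, 11.0, 179.1]
eef_rot: [-1.004, 1.47, -1.498]
ft_force: [0.1, 0.5, -0.5]
finger_gap: 0.413
t 6.05 p [584.5  11.  179.1] fingers [ 0.009 -0.013 -1.   ] jawyaw -0.381 F [ 0.1  0.5 -0.5] gap 0.413 q6 0.21
```

```bash
python3 -m creep '0.09 0.06 -0.85 0 0 0 0;0 0 -0.85 0 0 0 0;0 0 0 0 0 0 0'; python3 tag.py w2.png 172
```

```text
time: 6.35
tcp_pos: [584.5, 8.8, 180.6]
eef_rot: [-0.846, 1.651, -1.653]
ft_force: [1.0, 0.7, -0.5]
finger_gap: 0.406
t 6.35 p [584.5   8.8 180.6] fingers [ 0.001 -0.001 -1.   ] jawyaw -0.624 F [ 1.   0.7 -0.5] gap 0.406 q6 0.44
[318. 295.] [578.9   2. ] [88.4 34.6] long 0.945
```

View pics/w2.png

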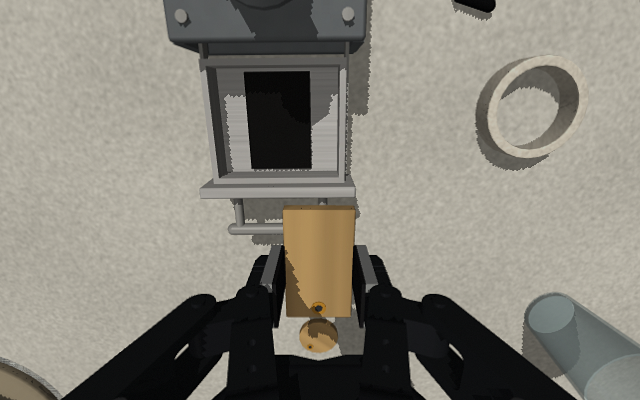

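The tag is held square, spanning rows 206–317 and columns 284–355. The pad is clear at columns 245–312, rows 71–170.

```bash
python3 - <<'E'
from h import *
c=get_calibration('wrist');im=cv2.imread('pics/w2.png')
m=(im.max(2)<25).astype(np.uint8);m[180:]=0;m[:,:235]=0;m[:50]=0;m[:,330:]=0
k=max(cv2.findContours(m,0,2)[0],key=cv2.contourArea)
P=ray(c,k.reshape(-1,2),28);r=cv2.minAreaRect(P[:,:2].astype(np.float32));b=cv2.boxPoints(r);print(r);e=max(b[1]-b[0],b[2]-b[1],key=lambda v:np.hypot(*v));print('yaw',np.arctan2(e[1],e[0]))
s=get_state()['tcp_pos']
T=ray(c,[(284,207),(355,208),(284,316),(350,317)],s[2]-13)
print(T.round(1),T.mean(0)-s)
print('bar/plate',ray(c,[(202,197),(355,196)],63).round(1),ray(c,[(230,230)],46))
E
```

```text
((591.3389892578125, 79.91228485107422), (83.6663818359375, 55.78120803833008), 55.13279724121094)
yaw 0.962249
[[589.5  45.4 167.6]
 [617.3  24.9 167.6]
 [550.   -5.7 167.6]
 [579.4 -27.7 167.6]] [ -0.51056933   0.50444702 -13.        ]
bar/plate [[505.6  68.7  63. ]
 [611.5  -5.9  63. ]] [[495.77330109  28.48869646  46.        ]]
```

```bash
python3 -m creep '0 0 0.1 0.09 0.9 0 0;0 0 0 0.09 0.9 0 0;0 0 0 0 0 0 0;0 0 0 0 0 -0.8 0;0 0 0 0 0 -0.8 0;0 0 0 0 0 -0.5 0;0 0 0 0 0 0 0;0 0 0 0 0 0 0'; python3 -c "
from h import *
st()"
```

```text
time: 7.2
tcp_pos: [592.9, 76.8, 96.9]
eef_rot: [-0.869, 1.62, -1.63]
ft_force: [0.0, 0.5, 0.2]
finger_gap: 0.407
t 7.2 p [592.9  76.8  96.9] fingers [ 0.006 -0.003 -1.   ] jawyaw -0.586 F [0.  0.5 0.2] gap 0.407 q6 0.52
```

```bash
python3 -m creep '0.02 0.04 -0.18 -0.04 0.08 0 0;0 0 0 0 0 -0.4 0;0 0 0 0 0 -0.4 0;0 0 0 0 0 0 0;0 0 0 0 0 0 0'; python3 -c "
from h import *
st()"
```

```text
time: 7.7
tcp_pos: [594.2, 79.3, 71.1]
eef_rot: [-0.844, 1.639, -1.647]
ft_force: [-0.1, -0.2, 0.2]
finger_gap: 0.406
t 7.7 p [594.2  79.3  71.1] fingers [ 0.01 -0.   -1.  ] jawyaw -0.614 F [-0.1 -0.2  0.2] gap 0.406 q6 0.55
```

```bash
python3 -m creep '0 0.07 0 -0.07 0.01 -0.25 0;0 0 0 0 0 -0.15 0;0 0 0 0 0 0 0;0 0 0 0 0 0 0'; python3 -c "
from h import *
st()"
```

```text
time: 8.1
tcp_pos: [592.1, 79.8, 56.4]
eef_rot: [-0.851, 1.644, -1.646]
ft_force: [0.5, -0.6, 1.0]
finger_gap: 0.411
t 8.1 p [592.1  79.8  56.4] fingers [ 0.003 -0.    -1.   ] jawyaw -0.614 F [ 0.5 -0.6  1. ] gap 0.411 q6 0.55
```

```bash
python3 -m creep '0 0 0 0 0 -0.13 0;0 0 0 0 0 0 0;0 0 0 0 0 0 0'; python3 -c "
from h import *
st()"
```

```text
time: 8.4
tcp_pos: [592.3, 79.7, 51.0]
eef_rot: [-0.85, 1.643, -1.646]
ft_force: [0.1, -0.4, -0.2]
finger_gap: 0.41
t 8.4 p [592.3  79.7  51. ] fingers [ 0.003 -0.    -1.   ] jawyaw -0.614 F [ 0.1 -0.4 -0.2] gap 0.41 q6 0.55
```

```bash
python3 -m creep '0 0 0 0 0 -0.04 0;0 0 0 0 0 0 0.5;0 0 0 0 0 0 0.6;0 0 0 0 0 0 0.6;0 0 0 0 0 0.4 0.6;0 0 0 0 0 0.8 0.6;0 0 0 0 0 1 0.6;0 0 0 0 0 0.8 0.6;0 0 0 -0.5 -0.7 0 0.6;0 0 0 -0.5 -0.7 0 0.4;0 0 0 -0.5 -0.7 0 0;0 0 0 -0.3 -0.5 0 0;0 0 0 0 0 0 0'; python3 tag.py w3.png 36
```

```text
time: 9.7
tcp_pos: [517.0, -26.9, 175.2]
eef_rot: [-0.85, 1.639, -1.647]
ft_force: [0.6, 0.8, 1.3]
finger_gap: 0.0
t 9.7 p [517.  -26.9 175.2] fingers [ 0.006 -0.002 -1.   ] jawyaw -0.612 F [0.6 0.8 1.3] gap 0.0 q6 0.33
[325.  35.] [589.2  76.4] [54.4 35.8] long 0.959
```

View pics/w3.png

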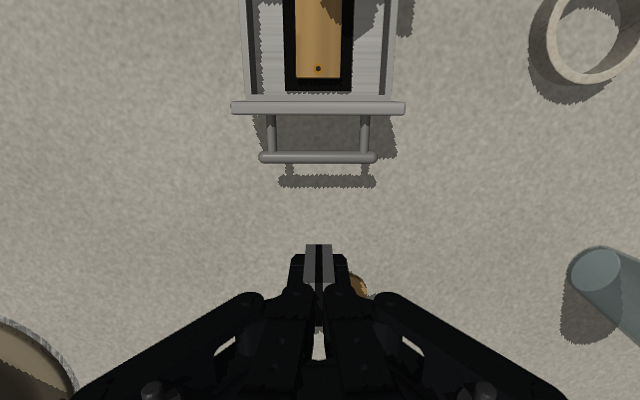

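The tag is flat, centred and lengthways on the pad, with its eyelet end at (318,77). The handle bar runs along row 157, columns 260–377. Next I lower the closed fingers in front of the bar.

```bash
python3 -m creep '0 0.05 0 0 0 -0.8 0;0 0 0 0 0 -1 0;0 0 0 0 0 -0.8 0;0 0 0 0 0 -0.5 0;0 0 0 0 0 0 0;0 0 0 0 0 0 0'; python3 - <<'E'
from h import *
st()
u=np.array([np.cos(.96),np.sin(.96)]);bar=np.array([591.4,79.9])-95*u
d=bar-get_state()['tcp_pos'][:2];print('along',d@u,'side',d@[-u[1],u[0]])
E
```

```text
time: 10.35
tcp_pos: [521.2, -21.6, 48.7]
eef_rot: [-0.853, 1.636, -1.644]
ft_force: [-0.6, -1.0, -0.2]
finger_gap: 0.002
t 10.35 p [521.2 -21.6  48.7] fingers [ 0.005 -0.002 -1.   ] jawyaw -0.608 F [-0.6 -1.  -0.2] gap 0.002 q6 0.34
along 28.420138687884382 side 0.6968910117179757
```

```bash
python3 -m creep '0 0 0 0.07 0.1 -0.03 0;0 0 0 0.07 0.1 0 0;0 0 0 0.07 0.1 0 0;0 0 0 0.08 0.12 0 0;0 0 0 0.08 0.12 0 0;0 0 0 0.08 0.12 0 0;0 0 0 0.08 0.12 0 0;0 0 0 0.08 0.12 0 0;0 0 0 0.08 0.12 0 0;0 0 0 0.08 0.12 0 0'; python3 - <<'E'
from h import *
st()
u=np.array([np.cos(.96),np.sin(.96)]);bar=np.array([591.4,79.9])-95*u
d=get_state()['tcp_pos'][:2]-bar;print('along',d@u,'side',d@[-u[1],u[0]])
E
```

```text
time: 11.35
tcp_pos: [556.9, 27.8, 51.4]
eef_rot: [-0.849, 1.63, -1.647]
ft_force: [0.3, -1.3, -0.6]
finger_gap: -0.002
t 11.35 p [556.9  27.8  51.4] fingers [ 0.012 -0.004 -1.   ] jawyaw -0.607 F [ 0.3 -1.3 -0.6] gap -0.002 q6 0.45
along 32.553010747417865 side -1.6193485258400866
```

```bash
python3 -m creep '0.03 0.08 0 0.07 0.12 -0.08 0;0 0 0 0.08 0.12 -0.03 0;0 0 0 0.08 0.12 0 0;0 0 0 0.08 0.12 0 0;0 0 0 0.08 0.12 0 0;0 0 0 0.04 0.06 0 0;0 0 0 0.04 0.06 0 0'; python3 - <<'E'
from h import *
st()
u=np.array([np.cos(.96),np.sin(.96)]);bar=np.array([591.4,79.9])-95*u
d=get_state()['tcp_pos'][:2]-bar;print('along',d@u,'side',d@[-u[1],u[0]])
E
```

```text
time: 12.05
tcp_pos: [577.8, 59.6, 46.8]
eef_rot: [-0.857, 1.641, -1.64]
ft_force: [-0.5, -1.3, -0.3]
finger_gap: -0.002
t 12.05 p [577.8  59.6  46.8] fingers [ 0.001  0.001 -1.   ] jawyaw -0.607 F [-0.5 -1.3 -0.3] gap -0.002 q6 0.51
along 70.6290708352866 side -0.5096984270457185
```

```bash
python3 -m creep '0 0 0 0.04 0.06 0 0;0 0 0 0.04 0.06 0 0;0 0 0 0.04 0.06 0 0;0 0 0 0.04 0.06 0 0'; python3 -m creep '0 0 0 0.03 0.05 0 0;0 0 0 0.03 0.05 0 0'; python3 -m creep '0 0 0 0.03 0.05 0 0;0 0 0 0.03 0.05 0 0'; python3 - <<'E'
from h import *
st()
u=np.array([np.cos(.96),np.sin(.96)]);bar=np.array([591.4,79.9])-95*u
d=get_state()['tcp_pos'][:2]-bar;print('along',d@u,'side',d@[-u[1],u[0]])
E
```

```text
time: 12.45
tcp_pos: [583.9, 68.6, 46.7]
eef_rot: [-0.862, 1.641, -1.642]
ft_force: [-7.5, -12.6, 5.4]
finger_gap: 0.001
time: 12.65
tcp_pos: [585.4, 70.7, 46.8]
eef_rot: [-0.867, 1.641, -1.644]
ft_force: [-3.2, -6.2, 2.5]
finger_gap: -0.0
time: 12.85
tcp_pos: [587.3, 73.5, 46.9]
eef_rot: [-0.87, 1.641, -1.646]
ft_force: [-1.6, -3.8, 1.0]
finger_gap: 0.001
t 12.85 p [587.3  73.5  46.9] fingers [-0.009 -0.008 -1.   ] jawyaw -0.607 F [-1.6 -3.8  1. ] gap 0.001 q6 0.54
along 87.3979324817762 side -0.32446699567545884
```

```bash
python3 -m creep '0 0 0 0.03 0.05 0 0;0 0 0 0.03 0.05 0 0'; python3 -m creep '0 0 0 0.03 0.05 0 0;0 0 0 0 0 0 0'; python3 - <<'E'
from h import *
st()
u=np.array([np.cos(.96),np.sin(.96)]);bar=np.array([591.4,79.9])-95*u
d=get_state()['tcp_pos'][:2]-bar;print('along',d@u,'side',d@[-u[1],u[0]])
E
```

```text
time: 13.05
tcp_pos: [589.4, 76.6, 46.8]
eef_rot: [-0.873, 1.641, -1.648]
ft_force: [-8.3, -16.4, 5.8]
finger_gap: -0.003
time: 13.25
tcp_pos: [589.2, 76.1, 46.9]
eef_rot: [-0.881, 1.641, -1.651]
ft_force: [-0.7, 0.1, 0.3]
finger_gap: 0.004
t 13.25 p [589.2  76.1  46.9] fingers [-0.016 -0.015 -1.   ] jawyaw -0.606 F [-0.7  0.1  0.3] gap 0.004 q6 0.55
along 90.61947342352256 side -0.36149467199843055
```

```bash
python3 -m creep '0 0 0 -0.1 -0.14 0 0;0.11 -0.11 0 -0.3 -0.4 0 0;0 0 0 -0.3 -0.4 0 0;0 0 0 -0.3 -0.4 0.3 0;0 0 0 0 0 1 0;0 0 0 0 0 1 0;0 0 0 0 0 1 0;0 0 0 0 0 1 0;0 0 0 0 0 0.7 0;0 0 0 0 0 0 0'; python3 tag.py w4.png 36
```

```text
time: 14.25
tcp_pos: [544.0, 23.0, 253.4]
eef_rot: [-0.854, 1.645, -1.632]
ft_force: [0.3, -0.1, -0.7]
finger_gap: 0.001
t 14.25 p [544.   23.  253.4] fingers [ 0.001  0.008 -1.   ] jawyaw -0.605 F [ 0.3 -0.1 -0.7] gap 0.001 q6 0.43
```

View pics/w4.png

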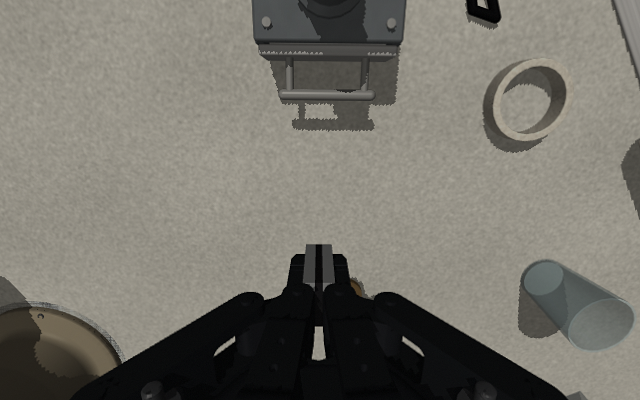

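The drawer looks home: the front plate is tight under the box edge at row 48 and the bar is at row 95. I'll move forward to measure the knob and check the bar position.

```bash
python3 -m creep '0.06 -0.01 0 0.4 0.55 0 0;0 0 0 0.3 0.42 0 0;0 0 0 0 0 0 0;0 0 0 0 0 0 0'; python3 - <<'E'
from h import *
st();c=get_calibration('wrist');im,d=get_image('wrist');save('w5.png',im)
C=cloud(c,d);u=np.array([np.cos(.96),np.sin(.96)]);v=np.array([-u[1],u[0]])
near=np.hypot(C[...,0]-655,C[...,1]-168)<60
P=C[near&(abs(C[...,2]-152)<5)];print('knob',len(P),P.mean(0),(P.min(0)+P.max(0))/2,np.percentile(P[:,2],[5,50,95]))
kn=np.array([655,168])
S=C[...,:2]-kn;a=S@u;b=S@v
m=(abs(b)<35)&(a<-30)&(a>-130)
for lo,hi in((36,54),(56,68),(70,80)):
    q=a[m&(C[...,2]>lo)&(C[...,2]<hi)];print(lo,hi,len(q),np.percentile(q,[1,10,50,90,99]).round(1) if len(q) else '')
E
```

```text
time: 14.7
tcp_pos: [570.5, 63.3, 246.6]
eef_rot: [-0.856, 1.658, -1.62]
ft_force: [-0.2, -1.5, -0.4]
finger_gap: -0.001
t 14.7 p [570.5  63.3 246.6] fingers [-0.007  0.019 -1.   ] jawyaw -0.606 F [-0.2 -1.5 -0.4] gap -0.001 q6 0.5
knob 2914 [651.47031956 164.53550911 152.36312387] [653.65299354 166.55903785 151.28197133] [149.38465516 152.57400972 154.15239423]
36 54 758 [-100.7  -99.3  -94.1  -90.1  -65. ]
56 68 773 [-60.4 -59.4 -55.5 -51.7 -50.8]
70 80 1776 [-50.2 -48.4 -40.3 -32.1 -30.1]
```

View pics/w5.png

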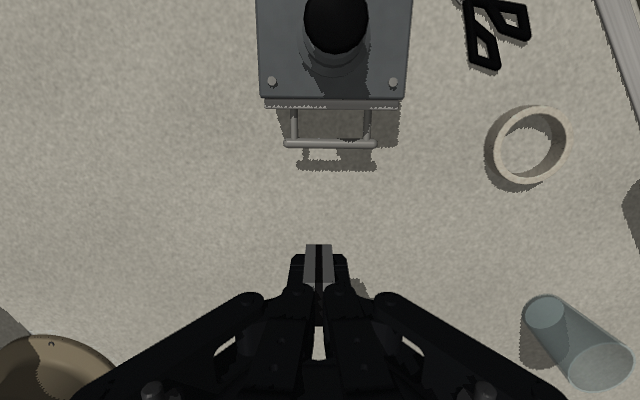

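The knob is at about (336,22) in the picture, and the bar and plate offsets from it (−95, −60 to −50 mm) match the home position. Next I move over the knob.

```bash
python3 -m creep '-0.14 -0.05 0 0.52 0.65 0 0;0 0 0 0.52 0.65 0 0;0 0 0 0.52 0.65 0 0;0 0 0 0.52 0.65 0 0;0 0 0 0 0 0 0;0 0 0 0 0 0 0'; python3 -c "
from h import *
st()"
```

```text
time: 15.35
tcp_pos: [654.1, 166.3, 243.2]
eef_rot: [-0.862, 1.647, -1.644]
ft_force: [-0.1, 1.0, -0.0]
finger_gap: -0.0
t 15.35 p [654.1 166.3 243.2] fingers [-0.006 -0.001 -1.   ] jawyaw -0.611 F [-0.1  1.  -0. ] gap -0.0 q6 0.69
```

```bash
python3 -m creep '0 -0.04 0 0.01 0.04 -0.6 0;0 0 0 0 0 -0.5 0;0 0 0 0 0 -0.25 0;0 0 0 0 0 0 0;0 0 0 0 0 0 0'; python3 -c "
from h import *
st()"
```

```text
time: 15.85
tcp_pos: [653.0, 162.9, 189.2]
eef_rot: [-0.853, 1.645, -1.649]
ft_force: [1.0, 0.4, 0.8]
finger_gap: 0.003
t 15.85 p [653.  162.9 189.2] fingers [ 0.    -0.002 -1.   ] jawyaw -0.616 F [1.  0.4 0.8] gap 0.003 q6 0.69
```

```bash
python3 -m creep '0 0 0 0.04 0.12 -0.2 0;0 0 0 0 0 0 0;0 0 0 0 0 0 0'; python3 -m creep '0 0 0 0 0 -0.12 0;0 0 0 0 0 -0.08 0;0 0 0 0 0 0 0'; python3 -c "
from h import *
st()"
```

```text
time: 16.15
tcp_pos: [655.3, 167.7, 182.9]
eef_rot: [-0.849, 1.643, -1.649]
ft_force: [0.4, 0.1, -0.3]
finger_gap: 0.002
time: 16.45
tcp_pos: [655.4, 167.9, 174.7]
eef_rot: [-0.848, 1.643, -1.649]
ft_force: [-0.4, 0.1, -0.2]
finger_gap: -0.005
t 16.45 p [655.4 167.9 174.7] fingers [ 0.004 -0.002 -1.   ] jawyaw -0.616 F [-0.4  0.1 -0.2] gap -0.005 q6 0.7
```

```bash
python3 -m creep '0 0 0 0 0 -0.08 0;0 0 0 0 0 -0.08 0;0 0 0 0 0 0 0'; python3 -m creep '0 0 0 0 0 -0.08 0;0 0 0 0 0 -0.08 0'; python3 -m creep '0 0 0 0 0 -0.08 0;0 0 0 0 0 -0.08 0'
```

```text
time: 16.75
tcp_pos: [655.7, 167.9, 168.7]
eef_rot: [-0.847, 1.642, -1.649]
ft_force: [-1.5, -0.3, 3.4]
finger_gap: -0.004
time: 16.95
tcp_pos: [655.8, 167.9, 163.5]
eef_rot: [-0.846, 1.641, -1.649]
ft_force: [-3.1, -0.7, 7.0]
finger_gap: -0.001
time: 17.15
tcp_pos: [655.8, 167.9, 158.4]
eef_rot: [-0.845, 1.64, -1.65]
ft_force: [-3.5, -0.4, 8.4]
finger_gap: 0.001
```

```bash
python3 -m creep '0 0 0 0 0 -0.06 0'; python3 -m creep '0 0 0 0 0 -0.07 0;0 0 0 0 0 -0.05 0'
```

```text
time: 17.25
tcp_pos: [655.9, 167.9, 157.6]
eef_rot: [-0.844, 1.639, -1.65]
ft_force: [-8.6, -0.3, 18.6]
finger_gap: 0.0
time: 17.45
tcp_pos: [655.9, 168.0, 157.7]
eef_rot: [-0.841, 1.636, -1.65]
ft_force: [-6.8, -1.4, 12.7]
finger_gap: 0.004
```

The plunger is on its stop: the force jumped to 18.6 N and the tool stopped moving down. Now I let it up gently, retreat and check.

```bash
python3 -m creep '0 0 0 0 0 0.1 0;0 0 0 0 0 0.15 0;0 0 0 0 0 0.2 0;0 0 0 0 0 0.3 0;0 0 0 0 0 0.8 0;0 0 0 0 0 1 0;0 0 0 -0.4 -0.55 0.3 0;0 0 0 -0.7 -0.9 0.3 0;0 0 0 -0.7 -0.9 0 0;0 0 0 -0.7 -0.9 0 0;0 0 0 -0.4 -0.6 0 0;0 0 0 0 0 0 0;0 0 0 0 0 0 0'; python3 - <<'E'
from h import *
st();c=get_calibration('wrist');im,d=get_image('wrist')
C=cloud(c,d);u=np.array([np.cos(.96),np.sin(.96)]);v=np.array([-u[1],u[0]])
S=C[...,:2]-np.array([654.5,167.5]);a=S@u;b=S@v
P=C[(np.hypot(a,b)<18)&(C[...,2]>100)];print('knob z',len(P),np.percentile(P[:,2],[10,50,90]) if len(P) else '')
m=(abs(b)<35)&(a<-30)&(a>-130)
for lo,hi in((36,54),(56,68)):
    q=a[m&(C[...,2]>lo)&(C[...,2]<hi)];print(lo,hi,len(q),np.percentile(q,[1,50,99]).round(1) if len(q) else '')
im,_=get_image('top');o=np.load('/tmp/top.npz')['im']
save('top2.png',np.hstack([im[80:300,140:500],cv2.absdiff(im,o)[80:300,140:500]*2]))
E
```

```text
time: 18.75
tcp_pos: [534.3, 9.5, 291.8]
eef_rot: [-0.84, 1.632, -1.652]
ft_force: [-0.7, 0.3, 0.5]
finger_gap: 0.002
t 18.75 p [534.3   9.5 291.8] fingers [ 0.016 -0.004 -1.   ] jawyaw -0.614 F [-0.7  0.3  0.5] gap 0.002 q6 0.41
knob z 0 
36 54 968 [-100.1  -91.9  -46.2]
56 68 742 [-59.9 -55.4 -50.4]
```

View pics/top2.png

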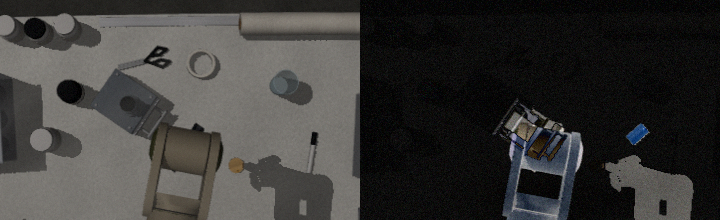

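Only the tag, the drawer and the arm differ from the first picture. A last check of the knob's height from the fixed cameras, then I hand in.

```bash
python3 - <<'E'
from h import *
for n in('top','scene'):
    c=get_calibration(n);_,d=get_image(n)
    for e in(np.load(f'/tmp/{n}.npz')['d'],d):
        C=cloud(c,e);m=(np.hypot(C[...,0]-655,C[...,1]-168)<15)&(C[...,2]>120)&(C[...,2]<170);print(n,m.sum(),np.median(C[m][:,2]))
close_job()
E
```

```text
top 90 151.54197701338728
top 91 152.07543062970723
scene 114 151.05299729389816
scene 110 151.3321401396594
the job is handed in; nothing more can be done
```

I marked the tag as asked and handed the job in at about 19 s of the 51 s allowed.

- **Tag:** I laid it flat and lengthways on the drawer's pad. A close picture before closing showed it centred.
- **Drawer:** I pushed it home by its handle at no more than about 60 mm/s, slowing before the detent. The force peaked at about 15 N at the detent, fell as the drawer passed it, then rose to about 19 N at the end stop. The front plate and handle measured at their home positions, both then and after stamping.
- **Stamp:** With the drawer home, I pressed the knob about 14 mm, until it stopped moving and the force jumped to about 19 N. Afterwards its height was back to the starting value within 1 mm in both fixed cameras.
- **Other objects:** The before-and-after top view showed only the tag, the drawer and the arm changed. The arm ended well clear, touching nothing.

No check failed. The last wrist view missed the knob because it was out of frame, so I used the fixed cameras for its height. I could not look at the tag itself once the drawer was closed.

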